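# Dispense one test tile and nudge it onto the pad

## Robot

A 6-joint arm with a two-finger parallel gripper is mounted at the origin on the work surface. World frame = base frame: x ahead of the robot, y to its left, z up, the work surface at z = 0. Lengths are in mm, angles in degrees, forces in N, time in s.
With the tool pointing down it reaches from about 350 to 850 mm from the base axis. Payload 8.1 kg.
Tool frame: the origin (TCP) lies midway between the tips of the shut fingers; the grasp point (between the pads) lies 19 mm behind it; z points along the fingers, y is the line along which they close (so a half turn about z gives the same grasp; the last joint's range is limited). The gripper opens to 85 mm and grips with 20 to 120 N. Pads are 22 mm wide; open, the fingers measure 114 mm over their backs; the gripper's body (76 mm by 85 mm) begins 54 mm behind the grasp point. The pads swing forward as they close: fully open they stand 13 mm farther back than shut.
Start: joints at [-78.747, 7.471, 85.268, -0, 87.261, -4.893], TCP at [166.871, -576.333, 231.292] pointing down, gripper open.
Joint ranges: [-169.43, 169.43], [-51.17, 129.36], [1.28, 143.12], [-76.62, 256.62], [0, 156.53], [-152.29, 152.29]. Speed limits (degrees/s): [136.94, 136.94, 159.86, 180, 180, 180].

## Interface

Orientations are given as a 3x3 rotation matrix whose columns are the frame's x, y, z axes.
In Python, from bench import ctrl gives the robot as it stands.
- The arm moves only by the shell command python3 -m crank 'ROWS' [FORCE]. ROWS is a JSON object of lists of equal length, an entry for each row: "claw": the opening, from -1 (shut) to 1 (fully open); "translation": the shift along the tool's x, y, z in mm, a list of three; "delta_rot": the turn, a rotation vector about the tool's x, y, z in rad, a list of three. A call has 1 to 20 rows; each row shifts and turns the commanded pose from where the row before left it, along the tool's axes as they then stand; what a row does not reach is not made up. A row lasts 1/10 s, in which the tool goes at most 50 mm and 8.59 degrees, less where a joint would pass 70% of its speed; a pose out of reach is approached as far as the arm can. A call is refused whole if a number of a shift passes 50 or a number of a turn 0.15, either way. A call with a gripper value outside its range is refused whole. The fingers move at their own pace and stop on an object; FORCE is the grip in N (left out, the last holds). Time passes only in rows, so rows that do not move let the fingers close. It gives the time, the measured TCP pose, the force, the opening and the grip force at its end, in the units of the state.
- ctrl.get_obs(): the state, without advancing time (a new reading comes with each control period).
- ctrl.get_image(name): name is "side" or "top" or "wrist"; returns a dict with "pixels" (420x560x3 uint8, red, green, blue), "fov_y" (degrees; the focal length in pixels is half the picture's height over the tangent of half this angle, whatever the lens; pixels are square), "cx", "cy" (the principal point, pixels), "cam_to_world" (4x4, takes a point from camera to world coordinates); the wrist camera has in their place "tool_from_camera" (4x4, takes a point from camera to tool coordinates, whose origin is the TCP and whose axes are the flange's). Camera axes: x right, y down, z forward; pixel columns grow to the right and rows downward; lengths in mm; the calibration is good to about 2 mm. A picture is of the moment at which its call begins: read the wrist's pose just before it. There is no depth.
- ctrl.close_job(): hands the job in; it is judged then, once.
The state is a dict: "time_s": time; "q": joint angles; "qd": joint speeds; "joint_torque": joint torques, N m; "eef_pos": TCP position; "tcp_rot": TCP orientation; "ft_force": force on the tool from outside, world axes, zero at the start; "ft_torque": the same for the moment, N m; "gripper_width": finger opening in mm; "grip_force": force on a finger pad.
Only numpy, scipy, OpenCV 4.12 (cv2) and the standard library are available. Lean on these libraries where they do the work, as an engineer would, in place of code of your own. Each camera call takes 0.05 s, during which the arm holds its last target. There are 200 camera calls.

## Task

Press the black plunger of the tile dispenser all the way down once and let it come back up, so that a single clay test tile is pushed out onto the apron. Then, with the fingertips, nudge that tile sideways along the apron until it lies flat and wholly on the square dark rubber pad, and come away. Do not pick anything up, let no second tile out, and leave the older tile at the other end of the apron and all other things where they are.

Things in the scene. Friction and masses are not known exactly. Their poses are not given: they have to be found in the camera images.
- dispenser: Fixed dispenser of plywood and aluminium. Origin: on the table under the centre of the square magazine; +x is the way tiles come out, z up. Along its x: plunger housing (-88 to -25 mm, 60 mm wide, 54 mm high), magazine (-25 to 25 mm, 49 mm wide, open top, 60 mm high), apron (a plywood tray with a low lip, x 25 to 91 mm, y -140 to 140 mm)
- mouth (a point): point on the apron floor, 8 mm above the table, where the middle of the ejected tile's underside comes to lie, within about 6 mm: 51 mm ahead of the magazine centre; axes as the dispenser's. The lip round the apron stands 6 mm above this floor and is 6 mm thick, with a gap at the magazine
- plunger_top (a point): centre of the flat top of the plunger's round black cap (36 mm wide), facing up, at x = -58 mm, y = 0 of the dispenser; 94 mm above the table when up, 64 mm when fully down. It moves with the plunger
- plunger (a joint): travel of the plunger, m: 0 up, 0.030 fully down. A spring returns it: 4 N to start, about 7 to 9 N to reach the bottom, where it stops hard. It drives a flat blade that pushes the bottom tile out; the tile is clear of the magazine only at the end of the stroke. As the plunger comes up the blade draws back and the stack drops by one tile
- tile1: the bottom tile of the stack, the one that will be ejected: plain fired-clay square, 36 x 36 mm, 10 mm thick, about 25 g. Origin: centre of its underside; z up, x and y along its edges
- tile2: second tile of the stack, the same size; origin at the centre of its underside; stays in the magazine and drops 10 mm
- tile3: third tile of the stack, as tile2
- tile4: top tile of the stack, as tile2; seen from above in the magazine
- old_tile: an older tile of the same size that already lies on the apron near the end opposite to the pad; origin at the centre of its underside; leave it alone
- pad: thin square dark rubber pad, 62 x 62 mm, set flush in the apron floor at one end of the apron, left or right. Origin: its centre, 8 mm above the table, about 105 mm to one side of the magazine's centre line and 58 mm ahead of the magazine centre; axes as the dispenser's. Its outer edge is near the end lip
- jar: bystander: small glaze jar, 48 mm wide, 62 mm high, beside the dispenser behind the apron; origin under its middle
- post: bystander: round white kiln post, 36 mm wide, 50 mm high, beside the dispenser behind the apron; origin under its middle
- rib: bystander: flat wooden rib, 105 x 45 x 8 mm, lying on the table just ahead of the apron; origin under its middle, long along its x
- mug: bystander: blue mug, 76 mm wide, 85 mm high; origin under its middle
- bowl: bystander: clay bowl, 130 mm wide, 55 mm high; origin under its middle
- brush: bystander: glaze brush lying on the table, about 20 mm high, along its x
- prop: bystander: square white kiln prop, 30 x 30 x 65 mm, upright; origin under its middle

How it is judged:
By the outcome, as a careful person would: the job done as asked, in the order asked, and still so for the second after the job is handed in, with the robot touching nothing.
It also fails if it takes over 45 s, if anything falls off the work surface, if the arm or the gripper's body presses on something with over 40 N, if the wrist force passes 120 N, or if a joint passes its speed limit or range.

## Working session

There is one attempt and no reset: what is moved stays moved. The work goes in short steps, Python scripts to look and compute and a shell command to move; the robot and the scene stay as the last step left them, time stands still between calls to the robot, and variables do not carry over. Pictures are saved under pics/ and viewed, at most 10 in all, crops included, and the job is handed in when it is done.

```bash
mkdir -p pics; ls
python3 - <<'E'
from bench import ctrl
import cv2,numpy as np
o=ctrl.get_obs();print(o['time_s'],o['eef_pos'],np.round(o['tcp_rot'],3).tolist(),o['gripper_width'])
for n in('top','side'):
    d=ctrl.get_image(n);cv2.imwrite(f'pics/{n}0.png',d['pixels'][:,:,::-1]);print(n,d['fov_y'],d['cx'],d['cy'],np.round(d['cam_to_world'],3).tolist())
d=ctrl.get_image('wrist');print(d['fov_y'],np.round(d['tool_from_camera'],3).tolist())
E
```

```text
pics
0.0 [ 166.78288199 -575.78240185  230.25285886] [[0.961, 0.278, -0.0], [0.278, -0.961, 0.002], [0.0, -0.002, -1.0]] 85.55261819901352
top 42.07015737218232 274.854293428047 206.99396800053123 [[-0.006, -0.985, 0.171, 294.786], [-1.0, 0.006, 0.0, 11.13], [-0.001, -0.171, -0.985, 1657.196], [0.0, 0.0, 0.0, 1.0]]
side 53.39308995348791 275.82092854504003 213.02673970872513 [[-0.992, -0.081, 0.094, 442.261], [-0.125, 0.633, -0.764, 848.545], [0.002, -0.769, -0.639, 790.258], [0.0, 0.0, 0.0, 1.0]]
67.07835461414756 [[-0.0, -0.948, -0.319, 82.309], [1.0, -0.0, -0.0, 0.51], [0.0, -0.319, 0.948, -143.87], [0.0, 0.0, 0.0, 1.0]]
```

View pics/top0.png

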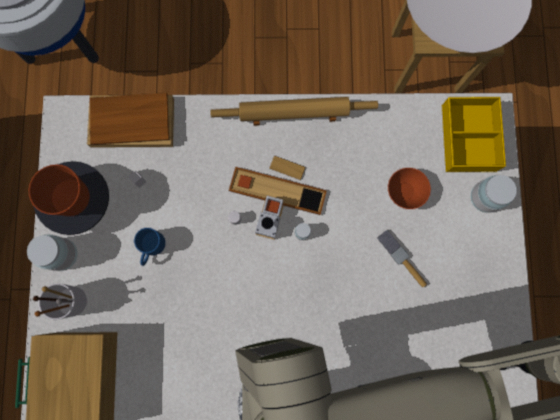

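View pics/side0.png

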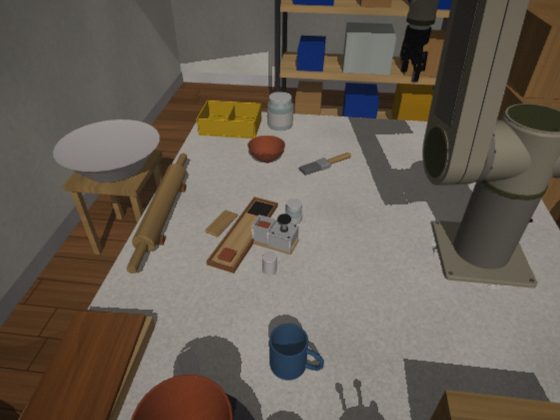

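The top view shows the apron from (232,178) to (325,203), with the black pad at its right end (312,199), the old tile at (245,183), the plunger cap at (267,223) and the magazine tile at (273,206). The side view agrees with this. The white post and the jar stand at (235,217) and (303,231), behind the apron.

```bash
cat > h.py <<'E'
from bench import ctrl
import cv2,numpy as np
def cam(n):
    o=ctrl.get_obs();d=ctrl.get_image(n)
    if n=='wrist':
        T=np.eye(4);T[:3,:3]=o['tcp_rot'];T[:3,3]=o['eef_pos'];d['M']=T@np.array(d['tool_from_camera'])
    else: d['M']=np.array(d['cam_to_world'])
    d['f']=210/np.tan(np.radians(d['fov_y']/2));return d
def ray(d,p,z):
    p=np.atleast_2d(np.asarray(p,float))
    v=np.c_[(p[:,0]-d['cx'])/d['f'],(p[:,1]-d['cy'])/d['f'],np.ones(len(p))]@d['M'][:3,:3].T
    c=d['M'][:3,3];return c+v*((z-c[2])/v[:,2])[:,None]
def proj(d,P):
    q=np.linalg.inv(d['M'])@np.r_[P,1];return d['f']*q[:2]/q[2]+[d['cx'],d['cy']]
def masks(d):
    h=cv2.cvtColor(d['pixels'],cv2.COLOR_RGB2HSV)
    red=cv2.inRange(h,(0,130,60),(9,255,255));blk=cv2.inRange(h,(0,0,0),(179,255,50));return red,blk
def blobs(m,a0):
    c,_=cv2.findContours(m,cv2.RETR_EXTERNAL,cv2.CHAIN_APPROX_NONE)
    out=[]
    for k in c:
        M=cv2.moments(k)
        if M['m00']>=a0: out.append((M['m10']/M['m00'],M['m01']/M['m00'],M['m00'],k))
    return out
E
python3 - <<'E'
from h import *
d=cam('top');r,b=masks(d)
for nm,m in(('red',r),('blk',b)):
    for x,y,a,k in blobs(m,15):
        if 220<x<335 and 160<y<245:
            print(nm,round(x,1),round(y,1),a,[np.round(ray(d,(x,y),z)[0,:2],1).tolist() for z in(8,18,48,94)], [np.round(v,1).tolist() for v in cv2.minAreaRect(k)[1:2]])
E
```

```text
red 272.7 206.1 90.5 [[583.0, 17.9], [581.3, 17.8], [576.0, 17.7], [568.0, 17.5]] [[10.9, 10.4]]
red 244.5 181.3 87.0 [[661.4, 104.5], [659.2, 103.9], [652.5, 102.2], [642.3, 99.6]] [[10.4, 10.2]]
blk 266.9 222.7 79.5 [[531.7, 35.8], [530.3, 35.6], [526.0, 35.2], [519.3, 34.5]] [[10.0, 10.0]]
blk 310.3 199.4 319.0 [[603.3, -97.9], [601.5, -97.2], [595.8, -95.2], [587.2, -92.2]] [[18.7, 18.7]]
```

```bash
python3 -m crank '{"claw":[-1,-1,-1,-1,-1,-1,-1,-1,-1,-1,-1,-1,-1,-1,-1,-1,-1,-1],"translation":[[28.2,-27.1,0],[28.2,-27.1,0],[28.2,-27.1,0],[28.2,-27.1,0],[28.2,-27.1,0],[28.2,-27.1,0],[28.2,-27.1,0],[28.2,-27.1,0],[28.2,-27.1,0],[28.2,-27.1,0],[28.2,-27.1,0],[28.2,-27.1,0],[28.2,-27.1,0],[28.2,-27.1,0],[28.2,-27.1,0],[28.2,-27.1,0],[28.2,-27.1,0],[28.2,-27.1,0]],"delta_rot":[[0,0,0],[0,0,0],[0,0,0],[0,0,0],[0,0,0],[0,0,0],[0,0,0],[0,0,0],[0,0,0],[0,0,0],[0,0,0],[0,0,0],[0,0,0],[0,0,0],[0,0,0],[0,0,0],[0,0,0],[0,0,0]]}' 
python3 -m crank '{"claw":[-1,-1,-1,-1,-1,-1,-1,-1,-1,-1],"translation":[[0,0,0],[0,0,0],[0,0,0],[0,0,0],[0,0,0],[0,0,0],[0,0,0],[0,0,0],[0,0,0],[0,0,0]],"delta_rot":[[0,0,-0.144],[0,0,-0.144],[0,0,-0.144],[0,0,-0.144],[0,0,-0.144],[0,0,-0.144],[0,0,-0.144],[0,0,0],[0,0,0],[0,0,0]]}'
python3 - <<'E'
from h import *
d=cam('wrist');cv2.imwrite('pics/w1.png',d['pixels'][:,:,::-1]);r,b=masks(d)
for nm,m in(('red',r),('blk',b)):
    for x,y,a,k in blobs(m,200):
        print(nm,round(x,1),round(y,1),a,[np.round(ray(d,(x,y),z)[0,:2],1).tolist() for z in(8,18,48,94)], np.round(cv2.boundingRect(k)))
E
```

```text
time_s: 2.0
eef_pos: [519.3, 35.0, 231.2]
tcp_rot: [[0.96, 0.278, 0.0], [0.278, -0.96, -0.0], [0.0, 0.0, -1.0]]
ft_force: [1.0, -1.1, -0.1]
gripper_width: 0.2
grip_force: 0.0
time_s: 3.0
eef_pos: [518.8, 33.4, 231.2]
tcp_rot: [[0.281, 0.96, -0.0], [0.96, -0.281, -0.0], [-0.0, -0.0, -1.0]]
ft_force: [0.2, 0.1, -0.1]
gripper_width: -0.0
grip_force: 0.0
red 338.0 190.9 242.5 [[578.7, 0.6], [577.7, 3.7], [574.7, 12.8], [570.1, 26.7]] [323 174  33  28]
blk 282.4 370.9 38108.0 [[438.2, -242.8], [441.0, -233.1], [449.5, -204.1], [462.5, -159.7]] [ 23 261 520 159]
blk 375.4 257.0 1992.5 [[604.9, -98.3], [603.2, -92.6], [598.0, -75.4], [590.2, -49.1]] [351 236  51  44]
blk 284.1 197.8 1064.5 [[514.5, 10.4], [515.3, 13.2], [517.5, 21.5], [521.0, 34.2]] [266 179  38  38]
```

View pics/w1.png

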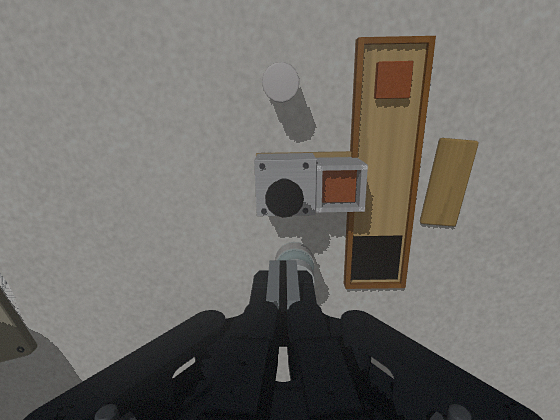

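The wrist view shows the cap at (284,198), the magazine tile at (341,187), the pad at (375,257) and the old tile at (393,80). The cap and pad agree with the top view to within 2 mm, and the tool is lined up with the dispenser at about -16.3°. Next I'll go down onto the cap.

```bash
python3 -m crank '{"claw":[-1,-1,-1,-1,-1,-1,-1],"translation":[[1.2,0.9,30],[0,0,35],[0,0,35],[0,0,20],[0,0,8],[0,0,0],[0,0,0]],"delta_rot":[[0,0,0],[0,0,0],[0,0,0],[0,0,0],[0,0,0],[0,0,0],[0,0,0]]}'
python3 -m crank '{"claw":[-1,-1,-1,-1,-1,-1,-1,-1,-1,-1],"translation":[[0,0,4],[0,0,5],[0,0,5],[0,0,5],[0,0,5],[0,0,5],[0,0,5],[0,0,2],[0,0,0],[0,0,0]],"delta_rot":[[0,0,0],[0,0,0],[0,0,0],[0,0,0],[0,0,0],[0,0,0],[0,0,0],[0,0,0],[0,0,0],[0,0,0]]}'
```

```text
time_s: 3.75
eef_pos: [520.9, 34.2, 104.7]
tcp_rot: [[0.278, 0.961, 0.002], [0.961, -0.278, -0.0], [0.0, 0.002, -1.0]]
ft_force: [0.7, -0.3, 0.6]
gripper_width: -0.4
grip_force: 0.0
time_s: 4.75
eef_pos: [521.1, 34.3, 68.3]
tcp_rot: [[0.277, 0.961, 0.002], [0.961, -0.277, -0.0], [0.001, 0.002, -1.0]]
ft_force: [-0.3, -0.7, 7.0]
gripper_width: 0.4
grip_force: 3.1
```

```bash
python3 -m crank '{"claw":[-1,-1,-1,-1,-1,-1],"translation":[[0,0,1.5],[0,0,1.5],[0,0,1],[0,0,0],[0,0,0],[0,0,0]],"delta_rot":[[0,0,0],[0,0,0],[0,0,0],[0,0,0],[0,0,0],[0,0,0]]}'
```

```text
time_s: 5.35
eef_pos: [521.1, 34.3, 64.3]
tcp_rot: [[0.277, 0.961, 0.002], [0.961, -0.277, -0.0], [0.001, 0.002, -1.0]]
ft_force: [-0.5, -0.7, 6.8]
gripper_width: 0.2
grip_force: 3.3
```

```bash
python3 -m crank '{"claw":[-1,-1,-1,-1,-1],"translation":[[0,0,1],[0,0,0.5],[0,0,0],[0,0,0],[0,0,0]],"delta_rot":[[0,0,0],[0,0,0],[0,0,0],[0,0,0],[0,0,0]]}'
```

```text
time_s: 5.85
eef_pos: [521.2, 34.3, 63.9]
tcp_rot: [[0.277, 0.961, 0.002], [0.961, -0.277, -0.0], [0.001, 0.002, -1.0]]
ft_force: [-5.6, -0.3, 17.5]
gripper_width: -0.0
grip_force: 8.5
```

The force has jumped to 17.5 N at z = 63.9, which is the hard stop. Going back up to look.

```bash
python3 -m crank '{"claw":[-1,-1,-1,-1,-1,-1,-1,-1,-1,-1,-1,-1],"translation":[[0,0,-5],[0,0,-8],[0,0,-8],[0,0,-8],[0,0,-10],[0,0,-20],[0,0,-30],[0,0,-40],[0,0,-35],[0,0,-5],[0,0,0],[0,0,0]],"delta_rot":[[0,0,0],[0,0,0],[0,0,0],[0,0,0],[0,0,0],[0,0,0],[0,0,0],[0,0,0],[0,0,0],[0,0,0],[0,0,0],[0,0,0]]}'
python3 - <<'E'
from h import *
for n in('wrist','top'):
    d=cam(n);r,b=masks(d)
    if n=='wrist':cv2.imwrite('pics/w2.png',d['pixels'][:,:,::-1])
    for nm,m in(('red',r),('blk',b)):
        for x,y,a,k in blobs(m,50):
            if n=='top' and not(220<x<335 and 160<y<245):continue
            print(n,nm,round(x,1),round(y,1),a,[np.round(ray(d,(x,y),z)[0,:2],1).tolist() for z in(8,18,38,94)])
            q=ray(d,k[:,0],18)[:,:2]; R=cv2.minAreaRect(q.astype(np.float32));print('   ',np.round(R[0],1),np.round(R[1],1),round(R[2],1))
E
```

```text
time_s: 7.05
eef_pos: [519.0, 34.3, 229.2]
tcp_rot: [[0.277, 0.961, -0.003], [0.961, -0.277, 0.0], [-0.001, -0.003, -1.0]]
ft_force: [0.5, 0.4, -0.9]
gripper_width: 0.0
grip_force: 0.0
wrist red 338.7 192.4 225.5 [[578.8, 0.4], [577.8, 3.5], [575.8, 9.6], [570.2, 26.9]]
    [580.2   6.8] [26.1 28. ] 73.9
wrist blk 281.9 371.0 38188.0 [[438.6, -240.3], [441.4, -230.7], [447.1, -211.3], [463.0, -157.1]]
    [ 452.5 -191.2] [266.6 787. ] 74.0
wrist blk 376.2 258.7 1999.0 [[605.2, -98.4], [603.5, -92.6], [600.0, -81.0], [590.4, -48.6]]
    [603.1 -93.5] [59.8 60.5] 75.4
wrist blk 284.5 199.3 1080.0 [[514.3, 10.0], [515.1, 12.8], [516.7, 18.4], [521.0, 34.2]]
    [514.9  12.1] [43.9 44.1] 28.6
top blk 265.6 224.5 96.0 [[526.1, 39.6], [524.7, 39.4], [521.9, 39.1], [514.0, 38.1]]
    [521.1  31.9] [42.1 58.7] 13.1
top blk 310.3 199.4 317.0 [[603.3, -97.9], [601.4, -97.2], [597.7, -95.9], [587.2, -92.2]]
    [601.3 -97.1] [57.  58.1] 75.3
```

View pics/w2.png

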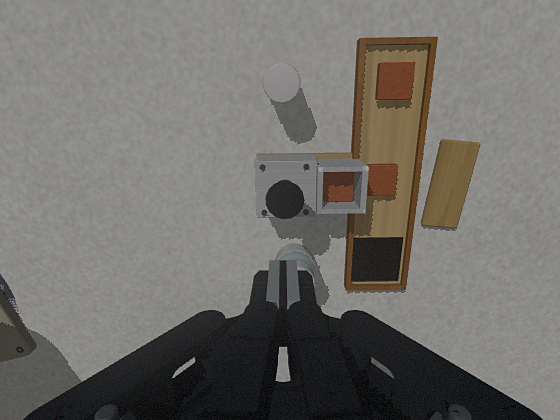

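The tile is out on the apron at (382,180), partly hidden by the magazine. The cap is back up at (284,199), and the stack and the old tile are still in place. Now I'll measure the tile's corners with a looser mask.

Run:
```python
from h import *
for n in('wrist','top'):
    d=cam(n);h=cv2.cvtColor(d['pixels'],cv2.COLOR_RGB2HSV)
    m=cv2.inRange(h,(0,100,40),(11,255,255))|cv2.inRange(h,(175,100,40),(179,255,255))
    for x,y,a,k in blobs(m,40):
        if n=='top' and not(220<x<335 and 160<y<245):continue
        R=cv2.minAreaRect(ray(d,k[:,0],18)[:,:2].astype(np.float32))
        print(n,round(x),round(y),a,np.round(cv2.boxPoints(R),1).tolist(),np.round(R[1],1),round(R[2],1),np.round(R[0],1))
th=np.radians(-15.2);x=np.array([np.cos(th),np.sin(th)]);y=np.array([-x[1],x[0]])
p=np.array([520.2,34.3])
for nm,v in(('pad',(604.2,-98.1)),('nom mouth',p+109*x)): print(nm,v,np.dot(v-p,x)-58,np.dot(v-p,y))
```

```text
wrist 338 186 802.5 [[557.2999877929688, -0.10000000149011612], [590.5999755859375, -9.699999809265137], [599.7999877929688, 22.0], [566.4000244140625, 31.600000381469727]] [33.  34.7] 73.9 [578.5  10.9]
wrist 382 179 835.5 [[605.2000122070312, -7.800000190734863], [639.0, -17.399999618530273], [648.7999877929688, 17.5], [615.0, 27.0]] [36.2 35.1] 74.2 [627.    4.8]
wrist 395 80 1274.0 [[637.0999755859375, 91.5999984741211], [673.5999755859375, 82.0], [682.7000122070312, 116.69999694824219], [646.2000122070312, 126.30000305175781]] [35.8 37.7] 75.3 [659.9 104.2]
pad (604.2, -98.1) 57.77523278772465 -105.74429286230138
nom mouth [625.3867979    5.72137953] 50.999999999999986 -1.0781261904333954e-15
```

```bash
python3 -m crank '{"claw":[-1,-1,-1,-1,-1,-1,-1,-1,-1,-1,-1,-1],"translation":[[0,0,0],[10.4,28,0],[10.4,28,0],[10.4,28,0],[10.3,28,0],[0,0,40],[0,0,45],[0,0,45],[0,0,40],[0,0,19],[0,0,0],[0,0,0]],"delta_rot":[[0,0,-0.018],[0,0,0],[0,0,0],[0,0,0],[0,0,0],[0,0,0],[0,0,0],[0,0,0],[0,0,0],[0,0,0],[0,0,0],[0,0,0]]}'
python3 - <<'E'
from h import *
o=ctrl.get_obs();print(o['eef_pos'])
d=cam('wrist');cv2.imwrite('pics/w3.png',d['pixels'][:,:,::-1])
E
```

```text
time_s: 8.45
eef_pos: [638.9, 45.2, 41.9]
tcp_rot: [[0.26, 0.966, -0.001], [0.966, -0.26, -0.0], [-0.0, -0.001, -1.0]]
ft_force: [0.2, -1.0, -0.2]
gripper_width: -0.1
grip_force: 0.0
[638.92004767  45.2477702   41.94239374]
```

View pics/w3.png

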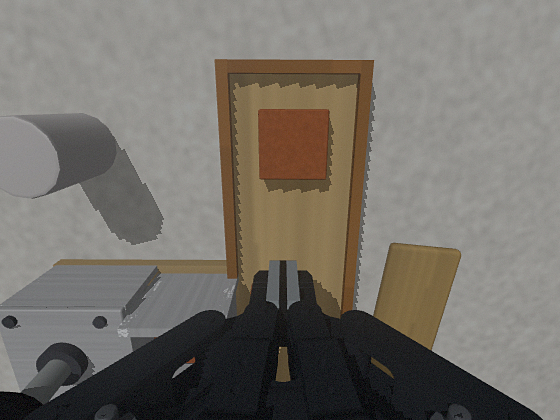

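The fingers are shut over the middle of the apron, with the old tile clear at (293,144). Next: down, then push along -tool x for most of the way.

```bash
python3 -m crank '{"claw":[-1,-1,-1,-1,-1,-1,-1,-1],"translation":[[0,0,15],[0,0,10],[0,0,4.5],[0,0,0],[0,0,0],[-5,0,0],[-5,0,0],[0,0,0]],"delta_rot":[[0,0,0],[0,0,0],[0,0,0],[0,0,0],[0,0,0],[0,0,0],[0,0,0],[0,0,0]]}'
```

```text
time_s: 9.3
eef_pos: [637.7, 38.8, 13.1]
tcp_rot: [[0.26, 0.966, 0.003], [0.966, -0.26, 0.005], [0.006, 0.002, -1.0]]
ft_force: [5.2, 17.1, -3.8]
gripper_width: 0.3
grip_force: 0.0
```

17 N, and the tool has stalled: at this angle the finger linkage is fouling the magazine's side, not the tile. I'll back off, lift, turn the tool 90° so the linkage lies along the apron, and look.

```bash
python3 -m crank '{"claw":[-1,-1,-1,-1,-1,-1,-1,-1,-1,-1,-1,-1,-1,-1,-1,-1,-1,-1,-1,-1],"translation":[[8,0,0],[8,0,0],[0,0,-15],[0,0,-40],[0,0,-45],[0,0,-10],[0,0,0],[0,0,0],[0,0,0],[0,0,0],[0,0,0],[0,0,0],[0,0,0],[0,0,0],[0,0,0],[0,0,0],[0,0,0],[0,0,0],[0,0,0],[0,0,0]],"delta_rot":[[0,0,0],[0,0,0],[0,0,0],[0,0,0],[0,0,0],[0,0,0],[0,0,0.143],[0,0,0.143],[0,0,0.143],[0,0,0.143],[0,0,0.143],[0,0,0.143],[0,0,0.143],[0,0,0.143],[0,0,0.143],[0,0,0.143],[0,0,0.143],[0,0,0],[0,0,0],[0,0,0]]}'
cat > look.py <<'E'
from h import *
import sys
ns=sys.argv[2:]
for n in ns:
    d=cam(n);cv2.imwrite(f'pics/{sys.argv[1]}_{n}.png',d['pixels'][:,:,::-1]);h=cv2.cvtColor(d['pixels'],cv2.COLOR_RGB2HSV)
    m=cv2.inRange(h,(0,100,40),(11,255,255))|cv2.inRange(h,(175,100,40),(179,255,255))
    for x,y,a,k in blobs(m,40):
        if n=='top' and not(220<x<335 and 160<y<245):continue
        R=cv2.minAreaRect(ray(d,k[:,0],18)[:,:2].astype(np.float32))
        if max(R[1])<60: print(n,round(x),round(y),a,np.round(R[1],1),round(R[2],1),np.round(R[0],1))
print(ctrl.get_obs()['eef_pos'])
E
python3 look.py a wrist top
```

```text
time_s: 11.3
eef_pos: [640.5, 50.9, 122.6]
tcp_rot: [[0.966, -0.259, 0.0], [-0.259, -0.966, -0.0], [0.0, 0.0, -1.0]]
ft_force: [1.0, 0.2, -0.2]
gripper_width: -0.2
grip_force: 0.0
wrist 342 287 1063.5 [36.8 27.8] 75.0 [556.8  18.2]
wrist 340 212 1771.0 [36.5 37.5] 75.0 [627.5   4.7]
wrist 214 203 1835.0 [36.8 36.9] 75.0 [661.2 103.4]
top 272 207 88.5 [34.  30.8] 76.0 [580.1  18.8]
top 274 191 51.0 [18.4 34.3] 89.6 [626.7  13.6]
top 244 181 109.5 [35.2 37.9] 72.0 [660.5 103.4]
[640.51522878  50.93134729 122.42541499]
```

View pics/a_wrist.png

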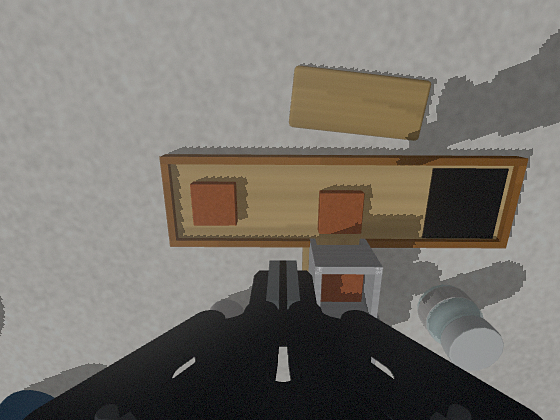

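The view is clear. The tile at (340,212) hasn't moved, at world (627.5, 4.7), and lies square to the dispenser (75.0°). The old tile is at (214,203) and the pad at (466,203). Going down and pushing along +tool y.

```bash
python3 -m crank '{"claw":[-1,-1,-1,-1,-1,-1,-1],"translation":[[1,0,30],[0,0,40],[0,0,25],[0,0,10],[0,0,4.4],[0,0,0],[0,0,0]],"delta_rot":[[0,0,0],[0,0,0],[0,0,0],[0,0,0],[0,0,0],[0,0,0],[0,0,0]]}'
python3 -m crank '{"claw":[-1,-1,-1,-1,-1,-1,-1,-1],"translation":[[0,5,0],[0,5,0],[0,5,0],[0,5,0],[0,5,0],[0,5,0],[0,0,0],[0,0,0]],"delta_rot":[[0,0,0],[0,0,0],[0,0,0],[0,0,0],[0,0,0],[0,0,0],[0,0,0],[0,0,0]]}'
python3 look.py b wrist
```

```text
time_s: 12.1
eef_pos: [643.0, 50.8, 14.9]
tcp_rot: [[0.965, -0.262, 0.003], [-0.262, -0.965, -0.0], [0.003, -0.001, -1.0]]
ft_force: [0.3, -0.0, -0.3]
gripper_width: 0.1
grip_force: 0.0
time_s: 12.9
eef_pos: [633.6, 21.7, 12.9]
tcp_rot: [[0.965, -0.262, 0.0], [-0.262, -0.965, 0.0], [0.0, -0.0, -1.0]]
ft_force: [-0.3, -0.2, -0.2]
gripper_width: 0.1
grip_force: 0.0
wrist 339 277 3900.0 [36.3 39.8] 74.8 [625.9  -3. ]
wrist 108 268 5413.0 [39.8 39.2] 74.8 [661.7 102.2]
[633.58432068  21.87067345  12.8574782 ]
```

View pics/b_wrist.png

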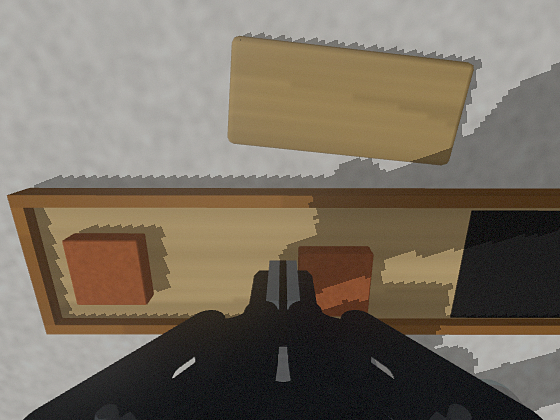

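The tile is square against the finger at (337,280) and moving freely. The offset from TCP to tile centre is about 26 mm, which leaves about 97 mm. I'll push 85 now.

```bash
python3 -m crank '{"claw":[-1,-1,-1,-1,-1,-1,-1,-1,-1,-1,-1,-1,-1,-1,-1,-1,-1],"translation":[[0,3,0],[0,5,0],[0,6,0],[0,6,0],[0,6,0],[0,6,0],[0,6,0],[0,6,0],[0,6,0],[0,6,0],[0,6,0],[0,6,0],[0,6,0],[0,6,0],[0,5,0],[0,0,0],[0,0,0]],"delta_rot":[[0,0,0],[0,0,0],[0,0,0],[0,0,0],[0,0,0],[0,0,0],[0,0,0],[0,0,0],[0,0,0],[0,0,0],[0,0,0],[0,0,0],[0,0,0],[0,0,0],[0,0,0],[0,0,0],[0,0,0]]}'
python3 look.py c wrist top
```

```text
time_s: 14.65
eef_pos: [611.3, -60.3, 12.9]
tcp_rot: [[0.965, -0.262, 0.0], [-0.262, -0.965, 0.0], [0.0, -0.0, -1.0]]
ft_force: [0.3, -0.1, 1.1]
gripper_width: -0.3
grip_force: 0.0
wrist 339 276 4016.0 [36.7 39.8] 74.8 [603.5 -85.2]
top 306 203 65.5 [36.8 24.8] 89.7 [587.2 -83.9]
top 244 181 107.5 [34.7 35.7] 74.5 [659.3 104. ]
[611.3700216  -60.01471654  12.90806387]
```

View pics/c_wrist.png

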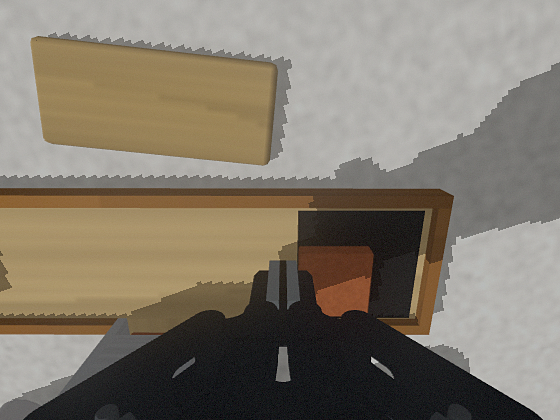

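The tile, at (336,282), is at the inner edge of the pad, whose left edge is at x≈298 and right edge at x≈420. It needs about 12 mm more. After that I'll back off, lift and check.

```bash
python3 -m crank '{"claw":[-1,-1,-1,-1,-1,-1,-1,-1,-1,-1,-1,-1,-1,-1],"translation":[[0,3,0],[0,4,0],[0,3.5,0],[0,2,0],[0,0,0],[0,0,0],[0,-6,0],[0,-8,0],[0,0,-15],[0,0,-40],[0,0,-45],[0,0,-20],[0,0,0],[0,0,0]],"delta_rot":[[0,0,0],[0,0,0],[0,0,0],[0,0,0],[0,0,0],[0,0,0],[0,0,0],[0,0,0],[0,0,0],[0,0,0],[0,0,0],[0,0,0],[0,0,0],[0,0,0]]}'
python3 look.py e wrist top
```

```text
time_s: 16.15
eef_pos: [612.3, -58.6, 134.3]
tcp_rot: [[0.965, -0.262, 0.002], [-0.262, -0.965, -0.0], [0.002, -0.0, -1.0]]
ft_force: [-1.0, 0.1, -0.8]
gripper_width: 0.1
grip_force: 0.0
wrist 205 281 947.0 [35.1 27.6] 74.8 [561.3  30. ]
wrist 328 209 1705.5 [37.  38.1] 74.8 [600.  -96.3]
wrist 86 201 1842.5 [40.4 37.5] 74.7 [661.2 101.9]
top 310 201 150.0 [40.  44.5] 75.3 [595.7 -94.4]
top 244 181 106.5 [35.2 35.6] 72.0 [659.7 104.7]
[610.81589169 -58.46761557 131.75864883]
```

View pics/e_wrist.png

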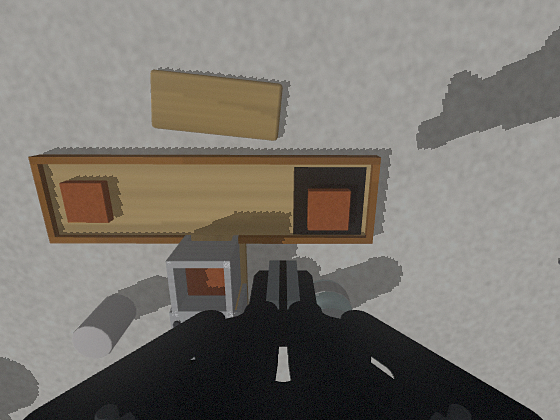

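The tile at (328,209) lies flat within the pad (293–366, 167–235). It is about 4.5 mm off centre towards the magazine, against a margin of 13 mm. The old tile, rib, post and jar haven't moved, and the arm is clear.

```bash
python3 -c "
from bench import ctrl
print(ctrl.close_job())"
```

```text
the job is handed in; nothing more can be done
None
```

I pressed the plunger once and let it return, then nudged the single ejected tile flat and wholly onto the pad and handed the job in at about 16 s; on the first attempt at the push the finger linkage touched the fixed magazine at about 17 N, with nothing shifted that I could see.

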